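# Roll the bar mould shut and start its setting time

## Task

Close the steel bar mould for setting: take the hand roller from its stand and roll it from one end of the mould to the other with firm, even pressure, without leaning hard on it, until all six cover strips sit flush with the frame; press them with the roller only. Hang the roller back in its stand. Once the mould is closed, wind the timer clockwise to ten minutes, holding it down so that it neither slides nor turns on the counter, and leave the other things where they are.

Things in the scene. Friction and masses are not known exactly. Their poses are not given: they have to be found in the camera images.
- mould: bar mould: flat steel frame 140 mm across (its x), 224 mm long (its y), 40 mm high, on a fixed soft mat 10 mm thick, into which it sinks some millimetres when pressed; wire handles at its ends. Origin: centre of its underside, on the mat. Six white cover strips lie side by side along y on top, each 117 x 30 mm, pitch 32 mm, now 3.5 to 5 mm proud of the rim
- mat: fixed dark mat under the mould, 160 x 250 x 10 mm, parallel to it. Origin: centre of its underside, on the counter
- mould_end_a (a point): centre of the flush top of the strip at one end (y = -80 mm in the mould's frame, 40 mm above the mould's underside)
- mould_end_b (a point): the same at the other end (y = +80 mm)
- strip_1 (a joint): press-fit cover strip at y = -80 mm of the mould: metres pressed down, 0 = 5 mm proud, 0.005 = flush (a soft stop). Needs about 12 N to move, stays where it is left. The roller may bear on two strips at once: 18 to 28 N on it, while it travels at 20 to 60 mm/s, seats them; more than 45 N is too hard
- strip_2 (a joint): press-fit cover strip at y = -48 mm of the mould: metres pressed down, 0 = 5 mm proud, 0.005 = flush (a soft stop). Needs about 12 N to move, stays where it is left
- strip_3 (a joint): press-fit cover strip at y = -16 mm of the mould: metres pressed down, 0 = 5 mm proud, 0.005 = flush (a soft stop). Needs about 12 N to move, stays where it is left
- strip_4 (a joint): press-fit cover strip at y = 16 mm of the mould: metres pressed down, 0 = 5 mm proud, 0.005 = flush (a soft stop). Needs about 12 N to move, stays where it is left
- strip_5 (a joint): press-fit cover strip at y = 48 mm of the mould: metres pressed down, 0 = 5 mm proud, 0.005 = flush (a soft stop). Needs about 12 N to move, stays where it is left
- strip_6 (a joint): press-fit cover strip at y = 80 mm of the mould: metres pressed down, 0 = 5 mm proud, 0.005 = flush (a soft stop). Needs about 12 N to move, stays where it is left
- roller: hand roller, about 0.36 kg, hanging in the stand: pale wooden barrel, 44 mm diameter, 100 mm long (along its y), turning on an axle in an upright steel stirrup (arms at y = +-56 mm), dark wooden grip above. Origin: lowest point of the barrel, z up to the grip; axle at z = 22, grip at z = 90 mm. A 10 mm cross rod through the grip reaches 90 mm to either side, with 16 mm knobs on its ends
- roller_grip (a point): middle of the grip, a flat-sided block 22 mm wide (roller's x, pinch firmly across this), 80 mm long (y) and 26 mm high, 90 mm above the lowest point of the barrel
- roller_barrel (a joint): turn of the barrel on its axle, rad (0 at the start); 1 rad is 22 mm of rolling
- stand: fixed roller stand: wooden foot 74 x 190 x 12 mm (long along its y) with two steel wire forks at y = +-72 mm, 90 degree Vs open upward, 48 mm wide at the mouth, tips 127 mm up, wire 8 mm thick. The roller's cross rod rests in them, just outside the stirrup's arms, with some 8 mm of play either way along y. Origin: centre of the foot's underside
- stand_seat (a point): where the middle of the grip is when the roller hangs in the stand, 112 mm above the counter
- timer: wind-up kitchen timer, loose on the counter, 63 mm in diameter, 44 mm high, 0.12 kg, so light that it spins or slides along unless it is held down with some 10 to 15 N while its dial is turned. Origin: centre of its underside, z up
- timer_dial (a joint): turn of the timer's dial, rad, growing clockwise seen from above; 0 = zero, pi/3 (1.047, a sixth of a turn) = ten minutes; stays where it is left. The dial is a disc of 40 mm diameter, its top 32 mm above the counter, with an upright ridge to grip: 36 mm long, 7 mm thick, top at 44 mm. At 0 the ridge lies along the timer's x axis; it starts between 0 and 0.12
- timer_rim (a point): a point on the timer's side, 31.5 mm from its axis in its -x direction, 12 mm up; shows whether the timer has slid or turned
- flour_shaker: bystander: steel flour shaker, 61 mm in diameter, 84 mm high, behind the mould. Origin: centre of its underside
- tape_roll: bystander: roll of tape lying flat, 104 mm across, 25 mm high. Origin: centre of its underside
- cup_3: bystander: fluted sweet cup, 75 mm across, 32 mm high. Origin: centre of its underside

How it is judged (in metres and radians):
On the way, in this order (a step that is already met when the one before it is completed fails the run):
1. the roller's barrel has rolled along by 3.5 rad one way (about 77 mm of travel) ((value of joint roller_barrel above 3.5 rad or value of joint roller_barrel below -3.5 rad)).
2. all six cover strips are pressed down to within 1 mm of flush (value of joint each of strip_1, strip_2, strip_3, strip_4, strip_5, strip_6 above 0.004 m), for 0.2 s.
3. the timer is wound to ten minutes, within about a minute (value of joint timer_dial between 0.917 and 1.177 rad), for 0.2 s.
At the end, for the whole second after the job is handed in: All six strips are within 1 mm of flush; the roller hangs in its stand at rest, upright, the middle of its grip within 20 mm of the seat and lined up with the forks; the timer reads ten minutes (dial between 0.917 and 1.177 rad), stands flat, and a point on its side is within 12 mm of where it was (all of step 2 and all of step 3 and distance of timer_rim from where it was at the start of the episode below 0.012 m and angle between timer's own z axis and vertical below 0.05 rad and distance between roller_grip and stand_seat below 0.02 m and angle between roller's own z axis and vertical below 0.3 rad and angle between the y axis of roller and the y axis of stand, either way round below 0.2 rad and linear speed of roller below 0.05 m/s); the robot touches nothing.
It fails at once if the mould or its strips are pressed or struck with the fingers or the arm (contact force between any of the fingers, the arm and mould above 2 N).
It fails at once if the roller is pressed on the mould with more than 45 N (contact force between roller and mould above 45 N).
It fails at once if the flour shaker, tape roll or cup is pushed more than 20 mm (distance of any of flour_shaker, tape_roll, cup_3 from where it was at the start of the episode above 0.02 m).
It also fails if it takes over 72 s, if anything falls off the work surface, if the arm or the gripper's body presses on something with over 40 N, if the wrist force passes 120 N, or if a joint passes its speed limit or range.

## Robot

A 6-joint arm with a two-finger parallel gripper is mounted at the origin on a cart in front of the work surface, level with it; the furniture and walls round the work are solid. World frame = base frame: x ahead of the robot, y to its left, z up, the work surface at z = 0. Lengths are in mm, angles in rad, forces in N, time in s.
With the tool pointing down it reaches from about 350 to 975 mm from the base axis. Payload 7.1 kg.
Tool frame: the origin (TCP) lies between the finger pads; the fingertips stand 17 mm ahead of it and the grasp point (between the pads) lies 2 mm behind it; z points along the fingers, y is the line along which they close (so a half turn about z gives the same grasp; the last joint's range is limited). The gripper opens to 88 mm and grips with 3 to 60 N. Pads are 20 mm wide; open, the fingers measure 115 mm over their backs; the gripper's body (75 mm by 178 mm) begins 61 mm behind the grasp point.
Start: joints at [-1.275, 0.423, 1.63, -0, 1.089, -0.019], TCP at [193.534, -594.264, 239.675] pointing down, gripper open.
Joint ranges: [-3, 3], [-0.9, 2.11], [0.09, 2.58], [-1.31, 4.45], [0.11, 2.69], [-2.54, 2.54]. Speed limits (rad/s): [2.39, 2.39, 3.01, 3.14, 3.14, 3.14].

## Interface

Orientations are given as a rotation vector (axis times angle).
In Python, from workcell import ctrl gives the robot as it stands.
- The arm moves only by the shell command python3 jog.py FILE [OPENING], which reads ROWS from the file FILE. ROWS is a JSON list that holds a single list of rows (three levels of brackets), with 1 to 5 rows, each of 6 numbers: dx, dy, dz in units of 100 mm, then a rotation vector rx, ry, rz in units of 0.25 rad; each row shifts and turns the commanded pose from where the row before left it, along the tool's axes as they then stand; what a row does not reach is not made up. A row lasts 1/12 s, in which the tool goes at most 41.7 mm and 0.125 rad, less where a joint would pass 70% of its speed; a pose out of reach is approached as far as the arm can. OPENING is the finger opening in mm, set as the command begins (- or left out keeps the last). The fingers move at their own pace and stop on an object; the grip force is fixed at half the most. Time passes only in rows, so rows that do not move let the fingers close. It prints the time, the measured TCP pose, the force, the opening and the grip force at its end. Input that does not fit is refused with a message, and nothing moves.
- ctrl.get_obs(): the state, without advancing time (a new reading comes with each control period).
- ctrl.get_image(name): name is "scene" or "top"; returns a dict with "img" (384x512x3 uint8, red, green, blue), "fx", "fy", "cx", "cy" (pixels), "R" (3x3) and "t" (3): a world point X has camera coordinates R X + t. Camera axes: x right, y down, z forward; pixel columns grow to the right and rows downward; lengths in mm; the calibration is good to about 2 mm. A picture is of the moment at which its call begins. There is no depth.
- ctrl.close_job(): hands the job in; it is judged then, once.
The state is a dict: "t": time; "qpos": joint angles; "qvel": joint speeds; "joint_torque": joint torques, N m; "ee_pos": TCP position; "orientation": TCP orientation; "ft_force": force on the tool from outside, world axes, zero at the start; "moment": the same for the moment, N m; "width": finger opening in mm; "grasp_force": force on a finger pad.
Only numpy, scipy, OpenCV 4.12 (cv2) and the standard library are available. Lean on these libraries where they do the work, as an engineer would, in place of code of your own. Each camera call takes 0.05 s, during which the arm holds its last target. There are 200 camera calls.

## Working session

There is one attempt and no reset: what is moved stays moved. The work goes in short steps, Python scripts to look and compute and a shell command to move; the robot and the scene stay as the last step left them, time stands still between calls to the robot, and variables do not carry over. Pictures are saved under pics/ and viewed, at most 10 in all, crops included, and the job is handed in when it is done.

```bash
ls; mkdir -p pics; python3 - <<'E'
from workcell import ctrl
import cv2,numpy as np
for n in("scene","top"):
    d=ctrl.get_image(n); np.savez(f"pics/{n}0.npz",**d)
    cv2.imwrite(f"pics/{n}0.png",cv2.resize(d["img"][:,:,::-1],(800,600),interpolation=cv2.INTER_CUBIC))
    print(n,d["fx"],d["cx"],d["cy"],np.round(-d["R"].T@d["t"]),np.round(d["R"],3).tolist())
print(ctrl.get_obs())
E
```

```text
jog.py
pics
workcell.py
scene 476.5672794036979 257.08091661928734 199.93536523039342 [-141.  727.  688.] [[-0.712, -0.702, -0.01], [-0.331, 0.348, -0.877], [0.619, -0.622, -0.48]]
top 431.28742433140974 255.10144826351655 190.81405130352525 [ 352.  -16. 1232.] [[0.075, -0.997, 0.007], [-0.97, -0.075, -0.233], [0.233, 0.011, -0.972]]
{'t': 0.1, 'qpos': array([-1.27500590e+00,  4.23778274e-01,  1.63060226e+00, -3.61414051e-05,
        1.08858477e+00, -1.90128320e-02]), 'qvel': array([-6.41674364e-04, -4.06623792e-03, -2.22145372e-03, -9.31886961e-05,
       -5.68864177e-05, -1.40749055e-03]), 'joint_torque': array([ 3.01879454e-04, -5.45614707e+01, -2.74323481e+01,  6.45539956e-02,
        1.88339112e-02, -3.24895575e-05]), 'ee_pos': array([ 193.38835969, -593.83059189,  238.97520429]), 'orientation': array([-3.10141352e+00, -4.92266074e-01,  3.47085163e-04]), 'ft_force': array([-0.12450613, -0.3277376 , -0.76229137]), 'moment': array([ 0.00717701, -0.03048014, -0.06086635]), 'grasp_force': 0.0, 'width': 87.72191854580974}
```

View pics/scene0.png

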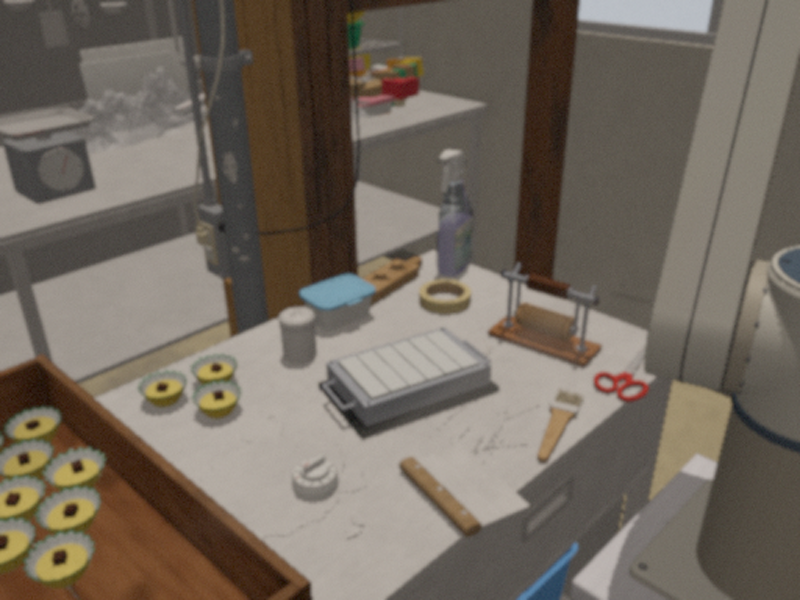

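View pics/top0.png

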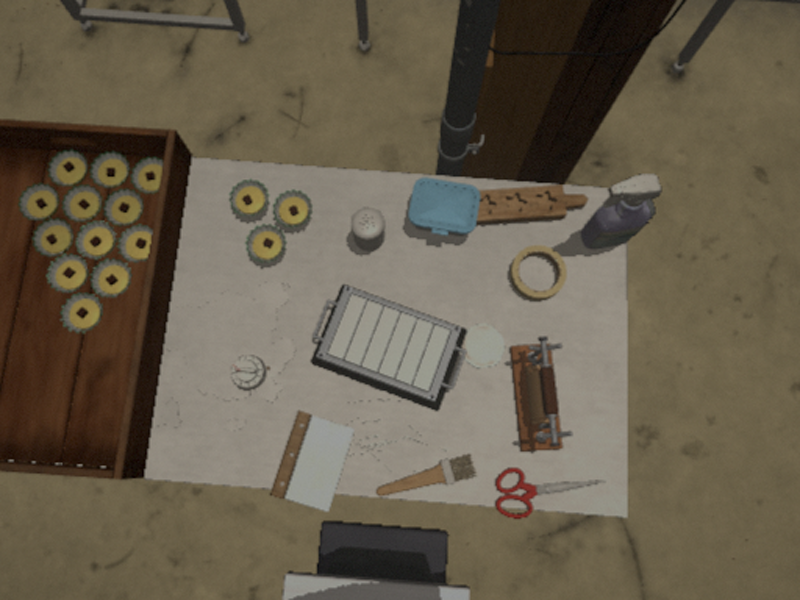

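The top view shows the mould around (390,345), the roller in its stand around (540,395), the timer at (248,372), the tape at (538,272) and the shaker at (368,228). I'll enlarge those areas.

```bash
cat > h.py <<'E'
import numpy as np,cv2
def load(n): return dict(np.load(f"pics/{n}.npz"))
def crop(d,x,y,w,h,s):
    o=cv2.resize(d["img"][y:y+h,x:x+w,::-1],None,fx=s,fy=s,interpolation=cv2.INTER_CUBIC)
    st=10
    for u in range((x+st-1)//st*st,x+w,st): cv2.line(o,(int((u-x+.5)*s),0),(int((u-x+.5)*s),5),(0,0,255),1);cv2.putText(o,str(u),(int((u-x+.5)*s)-8,15),0,.33,(0,0,255))
    for v in range((y+st-1)//st*st,y+h,st): cv2.line(o,(0,int((v-y+.5)*s)),(5,int((v-y+.5)*s)),(0,0,255),1);cv2.putText(o,str(v),(6,int((v-y+.5)*s)+4),0,.33,(0,0,255))
    return o
def world(d,u,v,z):
    r=d["R"].T@np.array([(u-d["cx"])/d["fx"],(v-d["cy"])/d["fy"],1]);c=-d["R"].T@d["t"]
    return c+r*(z-c[2])/r[2]
def proj(d,X):
    p=d["R"]@np.array(X)+d["t"];return d["fx"]*p[0]/p[2]+d["cx"],d["fy"]*p[1]/p[2]+d["cy"]
E
python3 - <<'E'
from h import *
t=load("top0");s=load("scene0")
o=np.zeros((600,800,3),np.uint8)
def put(im,x,y): o[y:y+im.shape[0],x:x+im.shape[1]]=im
put(crop(t,196,178,110,88,4),0,0)      #440x352
put(crop(t,320,210,50,84,7),450,0)       #350x588
put(crop(t,142,220,36,32,7),0,360)     #252x224
cv2.imwrite("pics/c1.png",o)
o[:]=0
put(crop(s,305,165,85,72,6),0,0)   #510x432
put(crop(s,180,285,42,42,6),515,0)
put(crop(s,200,200,120,80,2),515,260)
cv2.imwrite("pics/c2.png",o)
E
```

```text
(no output)
```

View pics/c1.png

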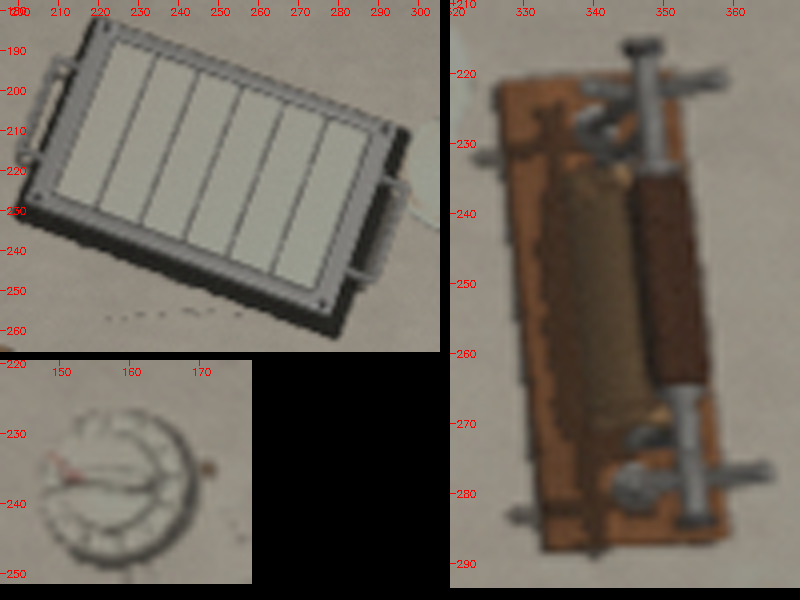

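View pics/c2.png

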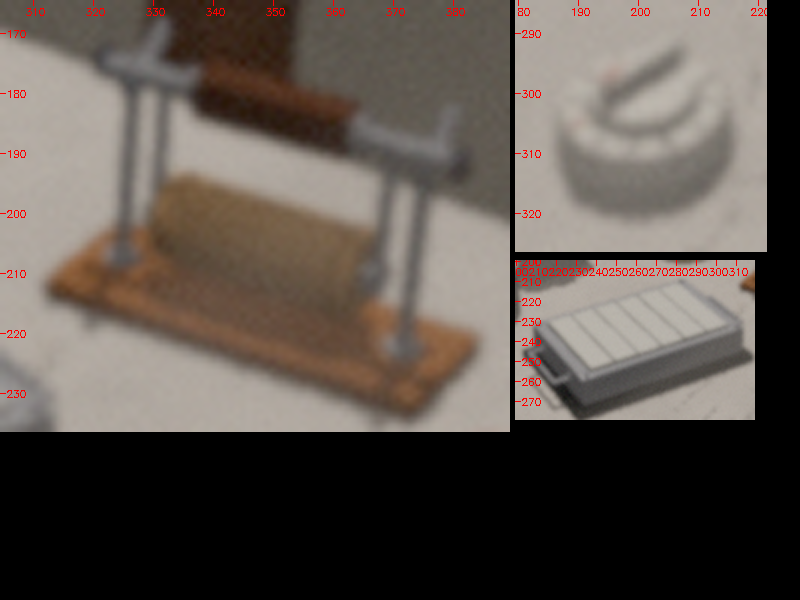

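```bash
python3 - <<'E'
from h import *
np.set_printoptions(precision=1,suppress=True)
t=load("top0");s=load("scene0")
W=lambda d,z,*p:np.array([world(d,u,v,z) for u,v in p])
m=W(t,50,(219.5,182),(298,210.5),(280,257),(201.5,228.5));c=m.mean(0)
print("mould",m[:,:2].tolist(),c,[np.linalg.norm(m[i]-m[i-1]) for i in range(4)])
for a,b in((0,1),(3,2),(1,2),(0,3)):
    e=m[b]-m[a];print(np.degrees(np.arctan2(e[1],e[0])))
r=W(t,112,(346.5,216),(354.5,284));print("rod",r,np.linalg.norm(r[1]-r[0]))
g=W(t,125,(346,234.5),(352.5,234),(350.3,264.5),(355.7,264.2));print("grip",g,g.mean(0))
f=W(t,12,(326.5,222),(351.5,219.5),(333,288.5),(358.5,286.5));print("foot",f,f.mean(0))
rs=W(s,112,(321,174),(381,192));print("rod scene",rs,rs.mean(0),np.linalg.norm(rs[1]-rs[0]))
gs=W(s,112,(337.5,179),(362.5,186.5));print("grip sc",gs,gs.mean(0))
ms=W(s,50,(206,233),(278,211),(311,240),(234,267));print("mould sc?",ms)
k=W(t,44,(150.5,237),(164.5,236.8));print("ridge",k,k.mean(0),np.linalg.norm(k[1]-k[0]),np.arctan2(*(k[0]-k[1])[1::-1]))
k=W(s,44,(194.5,302),(208,292));print("ridge sc",k,k.mean(0),np.linalg.norm(k[1]-k[0]),np.arctan2(*(k[0]-k[1])[1::-1]))
k=W(t,44-14,(147,238),(169,238),(158,227),(158,248));print("rim",k,k.mean(0))
E
```

```text
mould [[653.4205333992854, 100.2062557770288], [588.4638933487736, -125.81199362907913], [456.2056286651117, -83.67787911393462], [517.6111311502757, 137.16370456802665]] [553.9   7.   50. ] [np.float64(140.7481678757225), np.float64(235.1672046677712), np.float64(138.8075364780633), np.float64(229.2196344526624)]
-106.03441572635944
-105.53871033400846
162.32944591474137
164.77688108565283
rod [[ 571.1 -248.5  112. ]
 [ 397.2 -273.3  112. ]] 175.75607292434793
grip [[ 520.  -245.7  125. ]
 [ 522.6 -262.4  125. ]
 [ 444.3 -258.6  125. ]
 [ 446.1 -272.3  125. ]] [ 483.3 -259.8  125. ]
foot [[ 568.8 -212.5   12. ]
 [ 581.6 -283.8   12. ]
 [ 384.5 -237.3   12. ]
 [ 395.2 -307.5   12. ]] [ 482.5 -260.3   12. ]
rod scene [[ 577.  -248.5  112. ]
 [ 398.6 -269.4  112. ]] [ 487.8 -258.9  112. ] 179.6352960283736
grip sc [[ 525.  -254.3  112. ]
 [ 450.6 -263.   112. ]] [ 487.8 -258.7  112. ]
mould sc? [[652.6 109.9  50. ]
 [596.8 -93.6  50. ]
 [445.1 -45.2  50. ]
 [500.2 157.1  50. ]]
ridge [[484.2 275.6  44. ]
 [487.7 237.2  44. ]] [486.  256.4  44. ] 38.53291268309999 1.6613812871144211
ridge sc [[478.1 287.4  44. ]
 [482.2 248.2  44. ]] [480.1 267.8  44. ] 39.47695164622464 1.6764448229467162
rim [[482.3 288.4  30. ]
 [486.9 227.3  30. ]
 [515.3 261.8  30. ]
 [457.  254.3  30. ]] [485.4 257.9  30. ]
```
Mould length 229–235 vs 224; top corners ±. Mould sc: my crop scale read: scene crop 2x ticks cropped. Scene crop of 2x has tick labels "210 220..." Mould sc is biased (+~10 in y / -?), I read low resolution crudely. Timer scene disagrees by 11 mm in y... Hmm, rod agrees. Calibration error of scene? Ridge top: Did I read it right? Crop tick 200 at x=638 in composite → (638-515)/6=20.5 OK. Ridge tips: left end about (605,105)/6 → (180+15-.5=194.5, 285+17.5-.5=302); right (683,42) → (207.5,291.5). Top at z=44. Predicted by top: let me project (486,256,44) into scene. At scene, z error: if the actual z was 44... y differs by 11mm ~ 6px in scene. Top: from the top the timer circle centre (158,237.5) at z 30 → (485,258). A scene height error… Camera top at y=-16, timer at y=256 offset 272/1200 → z error 10 mm gives 2.3 mm. Hmm. Scene camera at (-141,727,688): direction to timer (620,-460,-645). To explain (−6,+11): moving along toward the camera means z higher by ~ 11*645/460=15. Hmm, so the scene says timer z would be lower for ... At z=44+15 intersects nearer the camera i.e. x smaller, y larger. To match top (486,256) we need to go away from camera, down: z≈30. x: +15*.96=+14 => 494, no. Mixed. Perhaps scene images at 512x384 crop... The mould in scene also offset (−5..−11,+10..+31). Reading of mould from 2x crop is (541→(541-515)/2+200=213!). I misread: tick label positions. 2x: left corner x=541→213, y=(322-260)/2+200=231. So redo: corners in composite: left (541,322), top (675,283)?, right (742,325), bottom (583,381). → (213,231),(280,211.5),(313.5,232.5),(234,260.5). Frame top. Ridge check: 638 label centre "200"—text drawn starting at -8, tick. 200: (200-180+.5)*6=123+515=638 ok. And crop y: 300: (15.5)*6=93 ok. So (605,105): u=180+90/6-.5=194.5; v=285+105/6-.5=302. Hmm. In 800 picture: ridge at (305..328, 462..478) → *0.64: (195..210, 296..306). Hm! Crop differs: 303-328→ and v 302/0.64=472; 292/.64=456. In the scene0.png ridge upper right at (326,460)→294.4, lower left (305,475)→304. Composite image viewed ok... Is the crop start y=285: labels 290 at y=33. ridge right end y=42 → 291.5. In full: 460*.64=294. Coordinate reading uncertain from my vision. Do better by code: project model predictions from top-view into the scene and draw overlay. Use an overlay with wireframes on both views; also do a joint optimisation. Better: refine pose by fitting? Do overlay first, adjusting. One picture both.

```bash
cat > ov.py <<'E'
from h import *
def wire(d,o,x0,y0,s,c,yaw,L,col=(0,255,0)):
    R=np.array([[np.cos(yaw),-np.sin(yaw)],[np.sin(yaw),np.cos(yaw)]])
    for poly in L:
        P=[]
        for x,y,z in poly:
            w=R@[x,y];u,v=proj(d,[c[0]+w[0],c[1]+w[1],z]);P.append((int((u-x0+.5)*s),int((v-y0+.5)*s)))
        cv2.polylines(o,[np.array(P)],False,col,1)
rect=lambda a,b,z:[(-a,-b,z),(a,-b,z),(a,b,z),(-a,b,z),(-a,-b,z)]
circ=lambda r,z:[(r*np.cos(a),r*np.sin(a),z) for a in np.linspace(0,6.3,40)]
mould=[rect(70,112,50),rect(58.5,95,54),rect(80,125,10),rect(80,125,0)]
stand=[rect(37,95,12),rect(11,40,125),[(0,-90,112),(0,90,112)]]
timer=[circ(31.5,0),circ(20,32),[(-18,0,44),(18,0,44)]]
E
python3 - <<'E'
from ov import *
t=load("top0");s=load("scene0");rad=np.radians
M=((554,6),rad(-15.7));S=((483.5,-260),rad(-82.4));T=((486,257),1.66)
o=np.zeros((600,800,3),np.uint8)
def put(d,a,X,Y,sc,it):
    im=crop(d,*a,sc)
    for (c,y),L in it: wire(d,im,a[0],a[1],sc,c,y,L)
    o[Y:Y+im.shape[0],X:X+im.shape[1]]=im
put(t,(194,175,112,90),0,0,3.5,[(M,mould)])
put(t,(320,210,50,84),395,0,4,[(S,stand)])
put(t,(142,220,36,34),600,0,5,[(T,timer)])
put(s,(202,202,120,80),0,320,3.4,[(M,mould)])
put(s,(305,165,85,72),410,340,3,[(S,stand)])
put(s,(180,280,42,46),600,175,4.6,[(T,timer)])
cv2.imwrite("pics/o1.png",o)
E
```

View pics/o1.png

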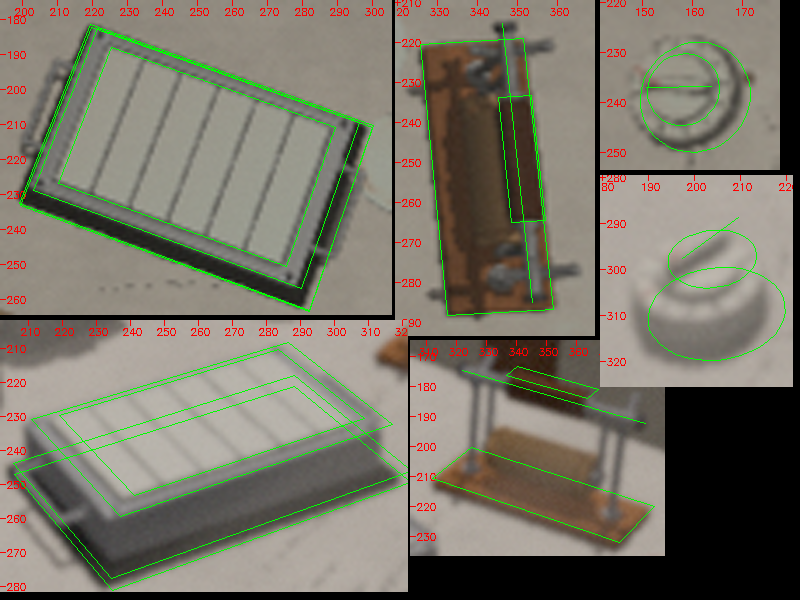

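The overlay matches the stand and roller in both views, and the mould to within about 1 px. The timer is a few millimetres off and I'll refine it later. I'll move to the roller first.

```bash
cat > go.py <<'E'
import sys,numpy as np
from scipy.spatial.transform import Rotation as Ro
from workcell import ctrl
def delta(p,ydeg):
    o=ctrl.get_obs();R=Ro.from_rotvec(o["orientation"])
    y=np.radians(ydeg);Y=np.array([np.cos(y),np.sin(y),0]);Z=np.array([0,0,-1.]);X=np.cross(Y,Z)
    T=Ro.from_matrix(np.array([X,Y,Z]).T)
    print("t",round(o["t"],2),"d",np.round(R.inv().apply(np.array(p)-o["ee_pos"]),1),"rot",np.round((R.inv()*T).as_rotvec(),3),"F",np.round(o["ft_force"],1),"w",round(o["width"],1),"j",np.round(o["qpos"],2))
delta([float(a) for a in sys.argv[1:4]],float(sys.argv[4]))
E
python3 go.py 483.5 -260 200 -82.4
```

```text
t 0.1 d [ 379.2 -227.5   39.3] rot [-0.001  0.     0.182] F [-0.1 -0.3 -0.8] w 87.7 j [-1.28  0.42  1.63 -0.    1.09 -0.02]
```

Units first: shifts go in units of 100 mm and turns go in units of 0.25 rad. So 31 mm is 0.31, -19 mm is -0.19.

```bash
echo '[[[0.2,-0.12,0,0,0,0],[0.28,-0.17,0.02,0,0,0],[0.31,-0.19,0.03,0,0,0],[0.31,-0.19,0.03,0,0,0],[0.31,-0.19,0.03,0,0,0]]]' > next.json && python3 jog.py next.json 60
echo '[[[0.31,-0.19,0.03,0,0,0],[0.31,-0.19,0.03,0,0,0],[0.31,-0.19,0.03,0,0,0],[0.31,-0.19,0.03,0,0,0],[0.31,-0.19,0.03,0,0,0]]]' > next.json && python3 jog.py next.json
echo '[[[0.31,-0.18,0.03,0,0,0],[0.28,-0.16,0.02,0,0,0],[0.15,-0.09,0.02,0,0,0.32],[0.05,-0.03,0,0,0,0.408],[0,0,0,0,0,0]]]' > next.json && python3 jog.py next.json
python3 go.py 483.5 -260 110 -82.4
```

```text
t: 0.52
ee_pos: [301.5, -467.4, 228.2]
orientation: [-3.102, -0.491, 0.0]
ft_force: [0.6, -0.1, 0.6]
width: 60.9
grasp_force: 0.0
t: 0.93
ee_pos: [419.6, -328.9, 213.4]
orientation: [-3.102, -0.492, 0.0]
ft_force: [0.4, -0.6, -0.2]
width: 60.1
grasp_force: 0.0
t: 1.35
ee_pos: [481.0, -261.2, 206.2]
orientation: [-3.134, -0.207, 0.001]
ft_force: [0.4, -0.8, 0.2]
width: 60.3
grasp_force: 0.0
t 1.35 d [ 2.7 -0.8 96.2] rot [-0.001  0.    -0.001] F [ 0.4 -0.8  0.2] w 60.3 j [-0.52  0.35  1.83  0.    0.96  0.92]
```

```bash
echo '[[[0.027,-0.008,0.22,0,0,0],[0,0,0.26,0,0,0],[0,0,0.24,0,0,0],[0,0,0.16,0,0,0],[0,0,0.08,0,0,0]]]' > next.json && python3 jog.py next.json
echo '[[[0,0,0,0,0,0],[0,0,0,0,0,0],[0,0,0,0,0,0],[0,0,0,0,0,0],[0,0,0,0,0,0]]]' > next.json && python3 jog.py next.json 10
echo '[[[0,0,0,0,0,0],[0,0,0,0,0,0]]]' > next.json && python3 jog.py next.json
python3 go.py 483.5 -260 110 -82.4
```

```text
t: 1.77
ee_pos: [481.0, -261.4, 108.4]
orientation: [-3.133, -0.212, 0.005]
ft_force: [-0.3, 0.4, -0.3]
width: 60.0
grasp_force: 0.0
t: 2.18
ee_pos: [483.3, -261.9, 111.8]
orientation: [3.134, 0.209, 0.003]
ft_force: [-0.3, -0.2, -0.0]
width: 29.9
grasp_force: 0.0
t: 2.35
ee_pos: [482.9, -260.5, 111.3]
orientation: [-3.133, -0.208, -0.001]
ft_force: [1.3, 6.5, 3.5]
width: 22.0
grasp_force: 30.0
t 2.35 d [ 0.7 -0.4  1.3] rot [-0.001 -0.001 -0.   ] F [1.3 6.5 3.5] w 22.0 j [-0.52  0.5   1.88  0.    0.77  0.92]
```

To row units: -10 mm is -0.1, -6 mm is -0.06.

```bash
echo '[[[0,0,-0.06,0,0,0],[0,0,-0.14,0,0,0],[0,0,-0.2,0,0,0],[0,0,-0.2,0,0,0],[0,0,-0.1,0,0,0]]]' > next.json && python3 jog.py next.json
echo '[[[0,0,0,0,0,0],[0,0,0,0,0,0]]]' > next.json && python3 jog.py next.json
python3 go.py 531.3 -74.9 180 -105.7
```

```text
t: 2.77
ee_pos: [483.4, -262.0, 182.9]
orientation: [3.133, 0.209, 0.003]
ft_force: [0.5, -0.5, -3.3]
width: 21.8
grasp_force: 30.0
t: 2.93
ee_pos: [482.7, -261.5, 180.8]
orientation: [3.134, 0.208, 0.001]
ft_force: [0.2, 0.2, -4.8]
width: 22.0
grasp_force: 30.0
t 2.93 d [  72.9 -178.5    0.7] rot [ 0.    -0.001  0.407] F [ 0.2  0.2 -4.8] w 22.0 j [-0.52  0.39  1.84 -0.    0.91  0.92]
```

```bash
echo '[[[0.05,-0.12,0,0,0,0],[0.09,-0.22,0,0,0,0],[0.12,-0.3,0,0,0,0],[0.12,-0.3,0,0,0,0],[0.12,-0.3,0,0,0,0]]]' > next.json && python3 jog.py next.json
echo '[[[0.11,-0.26,0,0,0,0],[0.08,-0.185,0,0,0,0],[0.039,-0.1,0,0,0,0.428],[0,0,0,0,0,0.48],[0,0,0,0,0,0.48]]]' > next.json && python3 jog.py next.json
echo '[[[0,0,0,0,0,0.24],[0,0,0,0,0,0],[0,0,0,0,0,0]]]' > next.json && python3 jog.py next.json
python3 go.py 531.3 -74.9 154 -105.7
python3 - <<'E'
from ov import *
from workcell import ctrl
o=np.zeros((600,800,3),np.uint8);M=((554,6),np.radians(-15.7))
for n,a,X,Y,sc in(("top",(190,150,130,120),0,0,4),("scene",(190,130,140,150),520,0,2)):
    d=ctrl.get_image(n);im=crop(d,*a,sc);wire(d,im,a[0],a[1],sc,*M,mould);o[Y:Y+im.shape[0],X:X+im.shape[1]]=im
cv2.imwrite("pics/o2.png",o)
E
```

```text
t: 3.35
ee_pos: [515.0, -130.0, 179.2]
orientation: [-3.134, -0.207, 0.004]
ft_force: [-0.1, 0.4, -3.7]
width: 21.6
grasp_force: 30.0
t: 3.77
ee_pos: [530.5, -73.0, 179.1]
orientation: [-3.123, 0.342, 0.005]
ft_force: [-0.4, -0.2, -3.3]
width: 21.9
grasp_force: 30.0
t: 4.02
ee_pos: [530.6, -74.3, 179.5]
orientation: [-3.112, 0.426, 0.003]
ft_force: [0.2, -0.1, -2.9]
width: 22.0
grasp_force: 30.0
t 4.02 d [ 0.9  0.4 25.5] rot [0.    0.002 0.002] F [ 0.2 -0.1 -2.9] w 22.0 j [-0.16  0.38  1.87  0.    0.9   1.68]
```

View pics/o2.png

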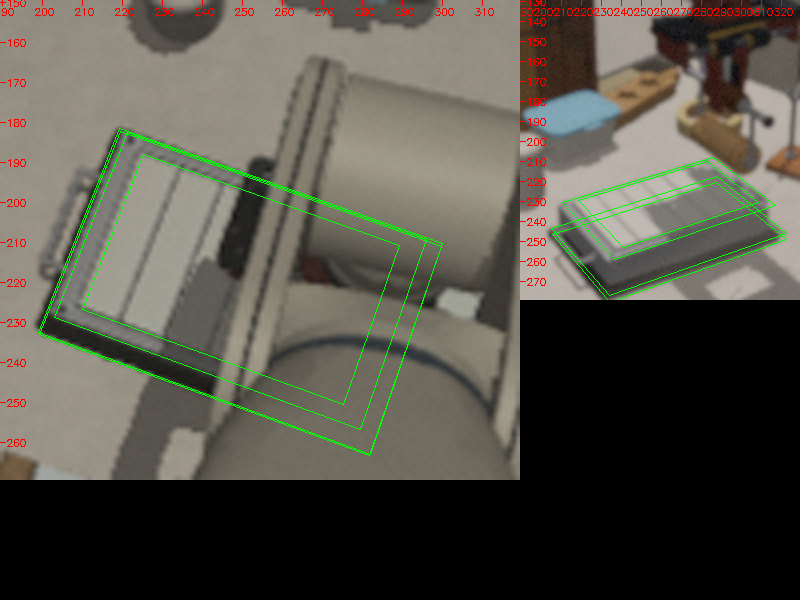

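The roller hangs above the end strip (top view, around u 255–290, v 200–245), with the barrel along the mould's width. The mould wireframe fits, so I'll descend.

To row units: 3 mm is 0.03, 10 mm is 0.1.

```bash
echo '[[[0.009,0,0.08,0,0,0],[0,0,0.1,0,0,0],[0,0,0.08,0,0,0],[0,0,0.03,0,0,0],[0,0,0,0,0,0]]]' > next.json && python3 jog.py next.json
echo '[[[0,0,0.02,0,0,0],[0,0,0.02,0,0,0],[0,0,0.01,0,0,0],[0,0,0,0,0,0],[0,0,0,0,0,0]]]' > next.json && python3 jog.py next.json
echo '[[[0,0,0.01,0,0,0],[0,0,0.01,0,0,0],[0,0,0,0,0,0],[0,0,0,0,0,0]]]' > next.json && python3 jog.py next.json
python3 go.py 531.3 -74.9 154 -105.7
```

```text
t: 4.53
ee_pos: [531.2, -75.0, 150.1]
orientation: [-3.112, 0.429, 0.004]
ft_force: [-0.7, 0.9, -3.5]
width: 21.7
grasp_force: 30.0
t: 4.95
ee_pos: [532.3, -75.1, 146.8]
orientation: [3.112, -0.429, 0.0]
ft_force: [0.1, 0.8, -4.3]
width: 22.1
grasp_force: 30.0
t: 5.28
ee_pos: [532.2, -75.1, 144.7]
orientation: [-3.112, 0.429, 0.0]
ft_force: [-0.3, 0.6, -3.3]
width: 21.9
grasp_force: 30.0
t 5.28 d [-0.9  0.  -9.3] rot [ 0.  0. -0.] F [-0.3  0.6 -3.3] w 21.9 j [-0.16  0.43  1.89  0.    0.82  1.68]
```

```bash
for i in 1 2 3; do echo '[[[0,0,0.01,0,0,0],[0,0,0,0,0,0],[0,0,0,0,0,0]]]' > next.json && python3 jog.py next.json | grep -E 'ee_pos|force:|t:'; done
```

```text
t: 5.53
ee_pos: [532.3, -75.1, 143.8]
ft_force: [-0.5, -0.5, -2.3]
grasp_force: 30.0
t: 5.78
ee_pos: [532.3, -75.2, 142.9]
ft_force: [-1.0, 0.5, 0.7]
grasp_force: 30.0
t: 6.03
ee_pos: [532.3, -75.2, 141.9]
ft_force: [-2.0, 1.0, 3.3]
grasp_force: 30.0
```

```bash
for i in 1 2; do echo '[[[0,0,0.01,0,0,0],[0,0,0.01,0,0,0],[0,0,0,0,0,0]]]' > next.json && python3 jog.py next.json | grep -E 'ee_pos|t_force:|t:'; done
echo '[[[0,-0.025,0.01,0,0,0],[0,-0.025,0.01,0,0,0],[0,-0.025,0.005,0,0,0],[0,-0.025,0,0,0,0]]]' > next.json && python3 jog.py next.json| grep -E 'ee_pos|t_force:|t:'
```

```text
t: 6.28
ee_pos: [532.3, -75.1, 140.1]
ft_force: [-3.3, 1.6, 8.0]
t: 6.53
ee_pos: [532.3, -75.1, 138.1]
ft_force: [-3.1, 1.3, 7.6]
t: 6.87
ee_pos: [535.0, -65.5, 135.8]
ft_force: [-4.4, 0.9, 10.7]
```

```bash
echo '[[[0,-0.025,0.01,0,0,0],[0,-0.025,0.01,0,0,0],[0,-0.025,0,0,0,0]]]' > next.json && python3 jog.py next.json| grep -E 'ee_pos|t_force:|t:'
echo '[[[0,-0.025,0.005,0,0,0],[0,-0.025,0.005,0,0,0],[0,-0.025,0,0,0,0]]]' > next.json && python3 jog.py next.json| grep -E 'ee_pos|t_force:|t:'
```

```text
t: 7.12
ee_pos: [536.9, -59.2, 134.2]
ft_force: [-7.5, -7.3, 16.4]
t: 7.37
ee_pos: [539.2, -51.7, 133.6]
ft_force: [-7.3, -0.7, 17.0]
```

```bash
f(){ grep -E 'ee_pos|t_force:'; }; echo '[[[0,-0.025,0.003,0,0,0],[0,-0.025,0.003,0,0,0],[0,-0.025,0.002,0,0,0],[0,-0.025,0,0,0,0]]]' > next.json && python3 jog.py next.json|f
echo '[[[0,-0.025,0.002,0,0,0],[0,-0.025,0,0,0,0],[0,-0.025,0,0,0,0]]]' > next.json && python3 jog.py next.json| f
```

```text
ee_pos: [542.3, -41.4, 133.1]
ft_force: [-7.0, 0.6, 19.7]
ee_pos: [544.4, -34.1, 133.0]
ft_force: [-6.7, 0.6, 19.2]
```

```bash
f(){ grep -E 'ee_pos|t_force:'; }; echo '[[[0,-0.025,0,0,0,0],[0,-0.025,0,0,0,0],[0,-0.025,0,0,0,0],[0,-0.025,0,0,0,0]]]' > next.json && python3 jog.py next.json|f
echo '[[[0,-0.025,0,0,0,0],[0,-0.025,0,0,0,0],[0,-0.025,0,0,0,0],[0,-0.025,0,0,0,0]]]' > next.json && python3 jog.py next.json| f
```

```text
ee_pos: [546.9, -25.6, 133.0]
ft_force: [-6.9, -5.6, 19.6]
ee_pos: [550.2, -14.9, 133.1]
ft_force: [-5.6, 1.2, 18.8]
```

```bash
f(){ grep -E 'ee_pos|t_force:'; }; echo '[[[0,-0.025,0,0,0,0],[0,-0.025,0,0,0,0],[0,-0.025,0,0,0,0],[0,-0.025,0,0,0,0]]]' > next.json && python3 jog.py next.json|f
```

```text
ee_pos: [552.9, -5.2, 133.2]
ft_force: [-4.7, 0.1, 18.7]
```

```bash
f(){ grep -E 'ee_pos|t_force:'; }; echo '[[[0,-0.025,0,0,0,0],[0,-0.025,0,0,0,0],[0,-0.025,0,0,0,0],[0,-0.025,0,0,0,0]]]' > next.json && python3 jog.py next.json|f
echo '[[[0,-0.025,0.001,0,0,0],[0,-0.025,0,0,0,0],[0,-0.025,0,0,0,0],[0,-0.025,0,0,0,0]]]' > next.json && python3 jog.py next.json| f
echo '[[[0,-0.025,0.001,0,0,0],[0,-0.025,0,0,0,0],[0,-0.025,0,0,0,0],[0,-0.025,0,0,0,0]]]' > next.json && python3 jog.py next.json| f
```

```text
ee_pos: [555.4, 3.4, 133.1]
ft_force: [-6.8, -6.7, 19.5]
ee_pos: [558.7, 13.9, 133.2]
ft_force: [-5.2, 0.5, 18.5]
ee_pos: [561.5, 23.8, 133.2]
ft_force: [-5.0, -0.2, 19.4]
```

```bash
f(){ grep -E 'ee_pos|t_force:'; }; for i in 1 2 3; do echo '[[[0,-0.025,0,0,0,0],[0,-0.025,0,0,0,0],[0,-0.025,0,0,0,0],[0,-0.025,0,0,0,0]]]' > next.json && python3 jog.py next.json|f; done
```

```text
ee_pos: [563.9, 32.5, 133.1]
ft_force: [-6.1, -6.8, 19.4]
ee_pos: [567.1, 42.6, 133.3]
ft_force: [-4.1, 0.4, 19.1]
ee_pos: [570.0, 52.7, 133.4]
ft_force: [-3.5, 0.9, 18.2]
```

```bash
f(){ grep -E 'ee_pos|t_force:'; }; echo '[[[0,-0.025,0,0,0,0],[0,-0.025,0,0,0,0],[0,-0.025,0,0,0,0],[0,-0.025,0,0,0,0]]]' > next.json && python3 jog.py next.json|f
```

```text
ee_pos: [572.6, 62.1, 133.3]
ft_force: [-5.1, -6.3, 19.0]
```

```bash
f(){ grep -E 'ee_pos|t_force:'; }; for i in 1 2; do echo '[[[0,-0.025,0.002,0,0,0],[0,-0.025,0.002,0,0,0],[0,-0.025,0.001,0,0,0],[0,-0.025,0,0,0,0]]]' > next.json && python3 jog.py next.json|f; done
echo '[[[0,-0.025,0.002,0,0,0],[0,-0.025,0.002,0,0,0],[0,-0.02,0,0,0,0],[0,-0.01,0,0,0,0]]]' > next.json && python3 jog.py next.json|f;
```

```text
ee_pos: [575.4, 71.3, 133.0]
ft_force: [-3.4, -1.6, 19.6]
ee_pos: [578.5, 81.7, 132.8]
ft_force: [-3.8, 1.0, 19.5]
ee_pos: [580.8, 89.7, 132.5]
ft_force: [-3.8, 1.3, 21.2]
```

Forward pass done at about 23 N. I'll roll back at the same pressure, so that strip 1, which got less force at the start, is seated too.

```bash
f(){ grep -E 'ee_pos|t_force:'; }; for i in 1 2; do echo '[[[0,0.025,0,0,0,0],[0,0.04,-0.001,0,0,0],[0,0.04,-0.001,0,0,0],[0,0.04,-0.001,0,0,0],[0,0.04,0,0,0,0]]]' > next.json && python3 jog.py next.json|f; done
```

```text
ee_pos: [575.7, 71.7, 132.7]
ft_force: [-3.9, 2.0, 19.6]
ee_pos: [570.7, 53.7, 132.9]
ft_force: [-3.4, 1.7, 19.2]
```

```bash
f(){ grep -E 'ee_pos|t_force:'; }; for i in 1 2; do echo '[[[0,0.04,0,0,0,0],[0,0.04,0,0,0,0],[0,0.04,0,0,0,0],[0,0.04,0,0,0,0],[0,0.04,0,0,0,0]]]' > next.json && python3 jog.py next.json|f; done
```

```text
ee_pos: [565.4, 34.4, 132.9]
ft_force: [-2.9, 2.6, 20.7]
ee_pos: [560.0, 15.0, 132.8]
ft_force: [-3.9, 1.0, 19.4]
```

```bash
f(){ grep -E 'ee_pos|t_force:'; }; for i in 1 2 3; do echo '[[[0,0.04,0,0,0,0],[0,0.04,0,0,0,0],[0,0.04,0,0,0,0],[0,0.04,0,0,0,0],[0,0.04,0,0,0,0]]]' > next.json && python3 jog.py next.json|f; done
```

```text
ee_pos: [554.6, -4.4, 132.8]
ft_force: [-2.7, 1.6, 20.0]
ee_pos: [549.3, -23.8, 132.8]
ft_force: [-2.7, 3.0, 20.2]
ee_pos: [543.9, -43.2, 132.8]
ft_force: [-3.7, 1.9, 18.9]
```

```bash
f(){ grep -E 'ee_pos|t_force:'; }; echo '[[[0,0.04,0,0,0,0],[0,0.04,0.001,0,0,0],[0,0.04,0.001,0,0,0],[0,0.04,0.001,0,0,0]]]' > next.json && python3 jog.py next.json|f; echo '[[[0,0.04,0.002,0,0,0],[0,0.03,0.002,0,0,0],[0,0.02,0.001,0,0,0],[0,0,0,0,0,0]]]' > next.json && python3 jog.py next.json|f
```

```text
ee_pos: [539.7, -58.6, 132.6]
ft_force: [-2.9, 1.6, 20.6]
ee_pos: [537.2, -67.7, 132.2]
ft_force: [-3.9, -0.8, 22.4]
```

```bash
f(){ grep -E 'ee_pos|t_force:|^t:'; }; echo '[[[0,0.025,0,0,0,0],[0,0.025,0,0,0,0],[0,0.02,0,0,0,0],[0,0,0,0,0,0]]]' > next.json && python3 jog.py next.json|f; echo '[[[0,0,-0.08,0,0,0],[0,0,-0.14,0,0,0],[0,0,-0.14,0,0,0],[0,0,-0.1,0,0,0],[0,0,-0.02,0,0,0]]]' > next.json && python3 jog.py next.json|f
python3 - <<'E'
from h import *
from workcell import ctrl
d=ctrl.get_image("scene");cv2.imwrite("pics/s3.png",crop(d,195,150,130,130,4.5))
E
python3 go.py 483.3 -260.5 181 -82.4
```

```text
t: 16.2
ee_pos: [535.3, -74.4, 132.2]
ft_force: [-3.8, 0.1, 22.9]
t: 16.62
ee_pos: [533.5, -73.8, 178.7]
ft_force: [-0.2, 0.5, -4.1]
t 16.67 d [  2.5 193.2  -2.8] rot [ 0.    -0.002 -0.407] F [ 0.7 -0.  -2.3] w 21.8 j [-0.16  0.38  1.87  0.    0.89  1.69]
```

View pics/s3.png

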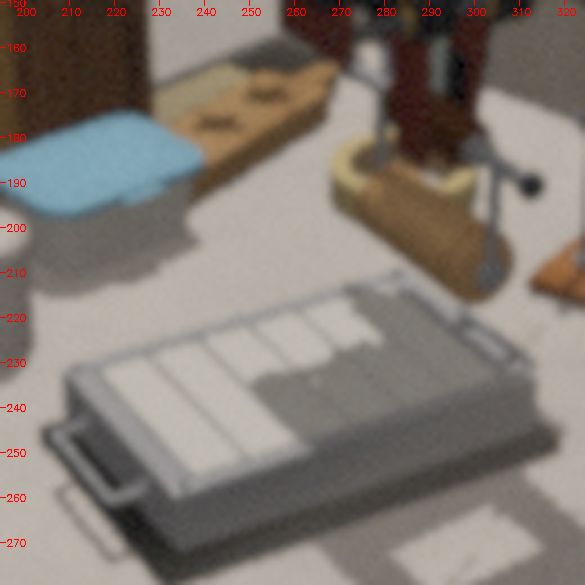

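The strips look flush with the frame and the roller hangs straight, its barrel ending near (290,205). I'll take it back to the stand.

To row units: 35 mm is 0.35, 25 mm is 0.25, -0.12 rad is -0.48.

```bash
f(){ grep -E 'ee_pos|t_force:|^t:'; }; echo '[[[0,0.25,0,0,0,-0.24],[0,0.35,0,0,0,-0.48],[0,0,0,0,0,-0.48],[0,0,0,0,0,-0.4],[0,0,0,0,0,-0.028]]]' > next.json && python3 jog.py next.json|f
python3 go.py 483.1 -260.5 181 -82.4
```

```text
t: 17.08
ee_pos: [517.8, -132.0, 176.3]
ft_force: [0.1, -0.1, -3.8]
t 17.08 d [-51.5 122.7  -4.7] rot [-0.001  0.001  0.001] F [ 0.1 -0.1 -3.8] w 21.9 j [-0.27  0.38  1.88  0.    0.89  1.17]
```

```bash
f(){ grep -E 'ee_pos|t_force:|^t:'; }; echo '[[[-0.08,0.2,-0.01,0,0,0],[-0.14,0.34,-0.02,0,0,0],[-0.14,0.34,-0.02,0,0,0],[-0.1,0.24,0,0,0,0],[-0.055,0.107,0,0,0,0]]]' > next.json && python3 jog.py next.json|f
echo '[[[0,0,0,0,0,0],[0,0,0,0,0,0]]]' > next.json && python3 jog.py next.json|f
python3 go.py 483.1 -260.5 113 -82.4
python3 - <<'E'
from h import *
from workcell import ctrl
o=np.zeros((600,800,3),np.uint8)
for n,a,X,sc in(("scene",(295,110,110,130),0,4.5),("top",(310,195,60,110),500,4.8)):
    d=ctrl.get_image(n);im=crop(d,*a,sc);o[:im.shape[0],X:X+im.shape[1]]=im
cv2.imwrite("pics/s4.png",o)
E
```

```text
t: 17.5
ee_pos: [482.7, -262.2, 181.7]
ft_force: [0.5, 0.1, -3.6]
t: 17.67
ee_pos: [483.2, -259.7, 181.8]
ft_force: [-0.4, 0.3, -4.4]
t 17.67 d [-0.2  0.9 68.8] rot [-0.001  0.001 -0.004] F [-0.4  0.3 -4.4] w 22.0 j [-0.52  0.39  1.84  0.    0.91  0.93]
```

View pics/s4.png

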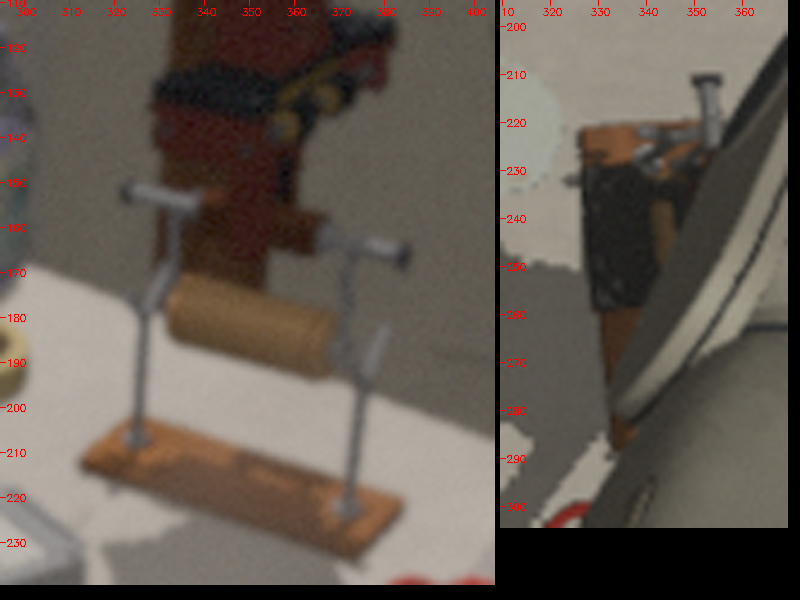

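The roller is centred over the forks, with both rod ends above the fork mouths. I'll lower it.

```bash
f(){ grep -E 'ee_pos|t_force:|^t:'; }; echo '[[[0,0.008,0.12,0,0,0],[0,0,0.16,0,0,0],[0,0,0.14,0,0,0],[0,0,0.08,0,0,0],[0,0,0.04,0,0,0]]]' > next.json && python3 jog.py next.json|f
echo '[[[0,0,0.04,0,0,0],[0,0,0.03,0,0,0],[0,0,0.02,0,0,0],[0,0,0.01,0,0,0],[0,0,0,0,0,0]]]' > next.json && python3 jog.py next.json|f
echo '[[[0,0,0.02,0,0,0],[0,0,0.01,0,0,0],[0,0,0,0,0,0],[0,0,0,0,0,0]]]' > next.json && python3 jog.py next.json|f
```

```text
t: 18.18
ee_pos: [483.1, -259.4, 126.5]
ft_force: [-0.8, 0.2, -3.6]
t: 18.6
ee_pos: [483.8, -260.8, 118.5]
ft_force: [1.2, -0.8, -4.0]
t: 18.93
ee_pos: [483.6, -260.8, 115.4]
ft_force: [0.2, 0.0, -3.2]
```

```bash
f(){ grep -E 'ee_pos|t_force:|^t:'; }; for i in 1 2 3; do echo '[[[0,0,0.01,0,0,0],[0,0,0.005,0,0,0],[0,0,0,0,0,0],[0,0,0,0,0,0]]]' > next.json && python3 jog.py next.json|f;done
```

```text
t: 19.27
ee_pos: [483.9, -260.8, 114.2]
ft_force: [-0.4, 0.2, 1.3]
t: 19.6
ee_pos: [483.7, -260.8, 112.5]
ft_force: [-1.5, 2.0, 1.9]
t: 19.93
ee_pos: [483.8, -260.7, 111.9]
ft_force: [-4.7, 3.6, 12.7]
```

```bash
f(){ grep -E 'ee_pos|t_force:|^t:|width'; }; echo '[[[0,0,-0.01,0,0,0],[0,0,0,0,0,0]]]' > next.json && python3 jog.py next.json |f
echo '[[[0,0,0,0,0,0],[0,0,0,0,0,0],[0,0,0,0,0,0],[0,0,0,0,0,0],[0,0,0,0,0,0]]]' > next.json && python3 jog.py next.json 60|f
echo '[[[0,0,-0.05,0,0,0],[0,0,-0.12,0,0,0],[0,0,-0.25,0,0,0],[0,0,-0.3,0,0,0],[0,0,-0.2,0,0,0]]]' > next.json && python3 jog.py next.json|f
python3 - <<'E'
from h import *
from workcell import ctrl
import glob
s=ctrl.get_image("scene");np.savez("pics/scene1.npz",**s)
# timer fit from initial images: per-view shift of white/edge model
import itertools
from scipy.ndimage import map_coordinates
for n in("top0","scene0"):
    d=load(n);g=cv2.GaussianBlur(cv2.cvtColor(d["img"],cv2.COLOR_RGB2GRAY).astype(float),(0,0),.8)
    a=np.linspace(0,2*np.pi,72,endpoint=False);R=[]
    for x,y in itertools.product(np.arange(472,500,1),np.arange(244,276,1)):
        v=0
        for r,z in((31.5,0),):
            smp=lambda q,zz:map_coordinates(g,np.array([proj(d,[x+q*np.cos(b),y+q*np.sin(b),zz])[::-1] for b in a]).T,order=1)
            df=np.abs(smp(r-2.5,z)-smp(r+2.5,z))
            # only camera-facing half for base outline
            c=-d["R"].T@d["t"];f=(np.cos(a)*(c[0]-x)+np.sin(a)*(c[1]-y))>-150
            v+=df[f].mean()
        R.append((v,x,y))
    print(n,sorted(R)[-4:])
E
```

```text
t: 20.1
ee_pos: [483.7, -260.7, 112.1]
ft_force: [-1.6, 1.9, 4.4]
width: 21.7
t: 20.52
ee_pos: [483.6, -260.8, 111.7]
ft_force: [1.5, 0.8, -0.3]
width: 51.8
t: 20.93
ee_pos: [484.3, -261.1, 207.1]
ft_force: [0.7, -0.8, -0.6]
width: 60.1
top0 [(np.float64(23.583773994288357), np.int64(486), np.int64(262)), (np.float64(23.622739071376987), np.int64(485), np.int64(261)), (np.float64(23.655186520189087), np.int64(486), np.int64(261)), (np.float64(23.761211618349265), np.int64(485), np.int64(262))]
scene0 [(np.float64(30.863511190691735), np.int64(488), np.int64(264)), (np.float64(31.26454477505157), np.int64(489), np.int64(265)), (np.float64(31.281293049646838), np.int64(490), np.int64(264)), (np.float64(31.631698957231794), np.int64(489), np.int64(264))]
```

```bash
python3 - <<'E'
from ov import *
o=np.zeros((600,800,3),np.uint8);T=((487,262.5),1.668)
def put(n,a,X,Y,sc,it=[]):
    d=load(n);im=crop(d,*a,sc)
    for (c,y),L in it: wire(d,im,a[0],a[1],sc,c,y,L)
    o[Y:Y+im.shape[0],X:X+im.shape[1]]=im
tm=timer+[circ(31.5,20)]
put("top0",(140,220,38,34),0,0,8,[(T,tm)]);put("scene0",(180,280,42,46),310,0,7,[(T,tm)])
put("scene1",(305,165,85,72),0,330,3.5);put("scene1",(200,200,120,80),310,330,3)
cv2.imwrite("pics/o3.png",o)
E
python3 go.py 487 262.5 200 5.6
```

```text
t 20.98 d [  69.5 -520.     8.4] rot [ 9.000e-03 -1.000e-03 -1.537e+00] F [ 1.2 -0.2  2.8] w 59.9 j [-0.52  0.35  1.82  0.    0.96  0.92]
```

View pics/o3.png

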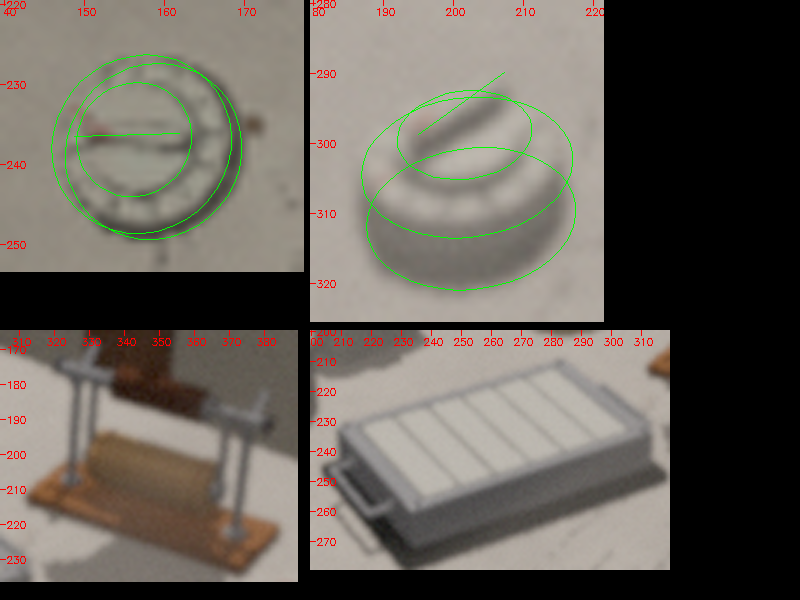

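The roller hangs in its stand and all strips are flush. The timer sits at about (486.5, 260.5), which both views agree on to within about 3 mm. I'll move over it.

Units first: shifts go in units of 100 mm and turns go in units of 0.25 rad. So 5 mm is 0.05, 3 mm is 0.03.

```bash
f(){ grep -E 'ee_pos|t_force:|^t:|width'; }; echo '[[[0.03,-0.2,0,0,0,0],[0.04,-0.32,0,0,0,0],[0.05,-0.4,0,0,0,0],[0.05,-0.4,0,0,0,0],[0.05,-0.4,0,0,0,0]]]' > next.json && python3 jog.py next.json 40 |f
echo '[[[0.05,-0.4,0,0,0,0],[0.05,-0.4,0,0,0,0],[0.05,-0.4,0,0,0,0],[0.05,-0.4,0,0,0,0],[0.05,-0.4,0,0,0,0]]]' > next.json && python3 jog.py next.json |f
echo '[[[0.05,-0.4,0,0,0,0],[0.05,-0.4,0,0,0,0],[0.05,-0.3,0,0,0,0],[0.04,-0.2,0,0,0,0],[0,0,0,0,0,-0.48]]]' > next.json && python3 jog.py next.json |f
echo '[[[0,0,0,0,0,-0.48],[0,0,0,0,0,-0.48],[0,0,0,0,0,-0.48],[0,0,0,0,0,-0.48],[0,0,0,0,0,-0.48]]]' > next.json && python3 jog.py next.json |f
echo '[[[0,0,0,0,0,-0.48],[0,0,0,0,0,-0.48],[0,0,0,0,0,-0.48],[0,0,0,0,0,-0.48],[0,0,0,0,0,-0.48]]]' > next.json && python3 jog.py next.json |f
echo '[[[0,0,0,0,0,-0.48],[0,0,0,0,0,-0.36],[0,0,0,0,0,0],[0,0,0,0,0,0]]]' > next.json && python3 jog.py next.json |f
python3 go.py 486.5 260.5 56 5.6
```

```text
t: 21.4
ee_pos: [482.7, -86.0, 204.7]
ft_force: [0.8, -0.4, -0.4]
width: 40.3
t: 21.82
ee_pos: [481.2, 116.2, 204.8]
ft_force: [0.8, -0.6, -0.5]
width: 40.1
t: 22.23
ee_pos: [483.7, 249.5, 204.8]
ft_force: [-0.1, -1.2, -0.4]
width: 39.8
t: 22.65
ee_pos: [483.3, 245.7, 204.6]
ft_force: [0.2, -0.0, -0.0]
width: 39.9
t: 23.07
ee_pos: [483.4, 245.6, 204.6]
ft_force: [-0.0, 0.8, 0.1]
width: 40.1
t: 23.4
ee_pos: [483.4, 245.6, 204.4]
ft_force: [0.1, -0.4, 0.7]
width: 40.1
t 23.4 d [ 14.5   4.3 148.4] rot [ 0.001 -0.    -0.01 ] F [ 0.1 -0.4  0.7] w 40.1 j [0.45 0.35 1.84 0.   0.95 0.36]
```

```bash
f(){ grep -E 'ee_pos|t_force:|^t:|width'; }; echo '[[[0.05,0.02,0.2,0,0,0],[0.09,0.023,0.35,0,0,0],[0,0,0.38,0,0,0],[0,0,0.25,0,0,0],[0,0,0.13,0,0,0]]]' > next.json && python3 jog.py next.json |f
echo '[[[0,0,0,0,0,0],[0,0,0,0,0,0]]]' > next.json && python3 jog.py next.json |f
python3 go.py 486.5 260.5 56 5.6
python3 - <<'E'
from ov import *
from workcell import ctrl
d=ctrl.get_image("scene");T=((486.5,260.5),1.668)
a=(165,250,80,75);im=crop(d,*a,7);e=im.copy()
wire(d,im,a[0],a[1],7,*T,timer+[[(0,0,44),(0,0,120)]])
cv2.imwrite("pics/o4.png",im)
E
```

```text
t: 23.82
ee_pos: [484.6, 259.2, 69.9]
ft_force: [0.7, 0.6, -0.1]
width: 39.9
t: 23.98
ee_pos: [486.1, 259.8, 72.6]
ft_force: [0.3, 0.1, 0.7]
width: 39.9
t 23.98 d [ 0.7  0.5 16.6] rot [-0.001  0.    -0.009] F [0.3 0.1 0.7] w 39.9 j [0.47 0.57 1.88 0.   0.69 0.38]
```

View pics/o4.png

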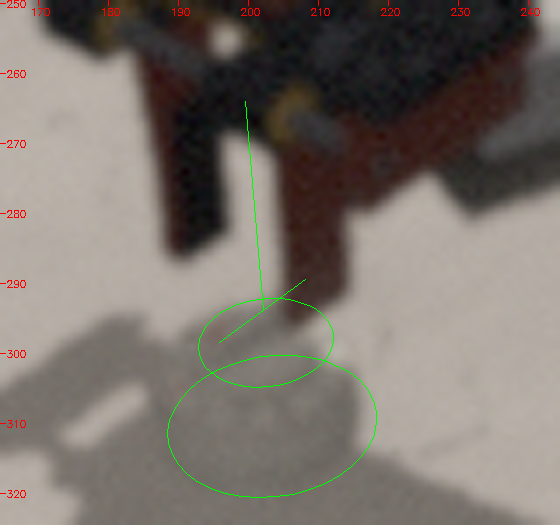

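```bash
python3 -c "
from h import *
d=load('scene0');print(proj(d,[486.1,259.8,55.6]),world(d,201.1,289.1,55.6))
for x in (487,487.5,488,489): print(proj(d,[x,263 ,0]))"
```

```text
(np.float64(202.13351775844492), np.float64(289.38027399810437)) [488.33415585 260.70466912  55.6       ]
(np.float64(202.4043987648385), np.float64(310.5870087665382))
(np.float64(202.2527307360493), np.float64(310.4747997800242))
(np.float64(202.10115579007345), np.float64(310.3626596592312))
(np.float64(201.79828480400727), np.float64(310.13858576137505))
```

```bash
f(){ grep -E 'ee_pos|t_force:|^t:|width'; }; echo '[[[0.027,0.005,0.06,0,0,0],[0,0,0.09,0,0,0],[0,0,0.05,0,0,0],[0,0,0.01,0,0,0],[0,0,0,0,0,0]]]' > next.json && python3 jog.py next.json |f
echo '[[[0,0,0,0,0,0],[0,0,0,0,0,0],[0,0,0,0,0,0],[0,0,0,0,0,0],[0,0,0,0,0,0]]]' > next.json && python3 jog.py next.json 3 |f
echo '[[[0,0,0,0,0,0],[0,0,0,0,0,0],[0,0,0,0,0,0]]]' > next.json && python3 jog.py next.json |f
```

```text
t: 24.45
ee_pos: [486.3, 262.5, 51.5]
ft_force: [-0.3, -0.5, -0.3]
width: 39.9
t: 24.87
ee_pos: [486.7, 262.7, 52.1]
ft_force: [0.2, -0.1, 0.2]
width: 10.0
t: 25.12
ee_pos: [486.8, 262.7, 52.0]
ft_force: [0.1, 0.3, 2.7]
width: 6.7
```

```bash
f(){ grep -E 'ee_pos|t_force:|^t:|width'; }; for i in 1 2 3; do echo '[[[0,0,0.005,0,0,0],[0,0,0,0,0,0],[0,0,0,0,0,0]]]' > next.json && python3 jog.py next.json |f; done; python3 go.py 486.8 262.7 50 5.6
```

```text
t: 25.37
ee_pos: [486.8, 262.7, 52.0]
ft_force: [-0.7, -1.4, 6.8]
width: 6.4
t: 25.62
ee_pos: [486.8, 262.7, 51.9]
ft_force: [-2.4, -1.4, 11.2]
width: 6.5
t: 25.87
ee_pos: [486.8, 262.7, 51.9]
ft_force: [-3.9, -2.7, 18.2]
width: 6.7
t 25.87 d [-0.1  0.   1.9] rot [ 0.001 -0.    -0.007] F [-3.9 -2.7 18.2] w 6.7 j [ 0.47  0.6   1.88 -0.    0.65  0.38]
```

To row units: -0.2 mm is -0.002, 0.1 rad is 0.4.

```bash
f(){ grep -E 'ee_pos|orient|t_force:|^t:|width'; }; echo '[[[0,0,-0.002,0,0,0.2],[0,0,0,0,0,0.4],[0,0,0,0,0,0.4],[0,0,0,0,0,0]]]' > next.json && python3 jog.py next.json |f; python3 go.py 486.8 262.7 50 5.6
```

```text
t: 26.2
ee_pos: [486.8, 262.8, 51.9]
orientation: [2.397, 2.031, 0.001]
ft_force: [-3.4, -2.6, 14.5]
width: 7.0
t 26.2 d [-0.1  0.   1.9] rot [ 0.001 -0.    -0.262] F [-3.4 -2.6 14.5] w 7.0 j [0.47 0.6  1.88 0.   0.65 0.64]
```

```bash
f(){ grep -E 'ee_pos|orient|t_force:|^t:|width'; }; echo '[[[0,0,0,0,0,0.4],[0,0,0,0,0,0.4],[0,0,0,0,0,0.4],[0,0,0,0,0,0.4]]]' > next.json && python3 jog.py next.json |f;  echo '[[[0,0,0,0,0,0.4],[0,0,0,0,0,0.4],[0,0,0,0,0,0.4],[0,0,0,0,0,0.2],[0,0,0,0,0,0]]]' > next.json && python3 jog.py next.json |f;echo '[[[0,0,0,0,0,0],[0,0,0,0,0,0]]]' > next.json && python3 jog.py next.json |f; python3 go.py 486.8 262.7 50 5.6
```

```text
t: 26.53
ee_pos: [486.7, 262.7, 51.9]
orientation: [2.752, 1.515, 0.001]
ft_force: [-3.0, -1.8, 16.5]
width: 6.9
t: 26.95
ee_pos: [486.8, 262.8, 51.9]
orientation: [-2.973, -1.016, -0.001]
ft_force: [-4.2, -1.8, 15.8]
width: 6.6
t: 27.12
ee_pos: [486.7, 262.8, 51.9]
orientation: [-2.971, -1.02, -0.001]
ft_force: [-2.8, -2.3, 15.6]
width: 6.7
t 27.12 d [0.  0.1 1.9] rot [ 0.    -0.    -1.007] F [-2.8 -2.3 15.6] w 6.7 j [0.47 0.6  1.88 0.   0.65 1.38]
```

```bash
f(){ grep -E 'ee_pos|t_force:|^t:|width'; }; echo '[[[0,0,-0.004,0,0,0],[0,0,0,0,0,0]]]' > next.json && python3 jog.py next.json |f; echo '[[[0,0,0,0,0,0],[0,0,0,0,0,0],[0,0,0,0,0,0],[0,0,0,0,0,0],[0,0,0,0,0,0]]]' > next.json && python3 jog.py next.json 40|f;  echo '[[[0,0,-0.05,0,0,0],[0,0,-0.2,0,0,0],[0,0,-0.38,0,0,0],[0,0,-0.4,0,0,0],[0,0,-0.4,0,0,0]]]' > next.json && python3 jog.py next.json |f
python3 go.py 330 -100 200 -50
```

```text
t: 27.28
ee_pos: [486.8, 262.7, 52.0]
ft_force: [-2.1, -1.6, 11.4]
width: 6.6
t: 27.7
ee_pos: [486.4, 262.6, 50.7]
ft_force: [-0.2, -0.1, 0.7]
width: 36.6
t: 28.12
ee_pos: [485.9, 262.3, 195.4]
ft_force: [-0.1, 1.1, -0.2]
width: 39.9
t 28.12 d [-345.6  190.1   -4.2] rot [-0.     0.002 -0.037] F [-0.1  1.1 -0.2] w 39.9 j [0.47 0.38 1.83 0.   0.94 1.38]
```

```bash
f(){ grep -E 'ee_pos|^t:'; }; for i in 1 2; do echo '[[[-0.2,0.12,0,0,0,0],[-0.3,0.16,0,0,0,0],[-0.3,0.16,0,0,0,0],[-0.3,0.16,0,0,0,0],[-0.2,0.1,0,0,0,0]]]' > next.json && python3 jog.py next.json |f; done
python3 - <<'E'
from h import *
from workcell import ctrl
from scipy.ndimage import map_coordinates
import itertools
new={n:ctrl.get_image(n) for n in("top","scene")}
a=np.linspace(0,2*np.pi,72,endpoint=False)
for n in new:
  for tag,d in(("old",load(n+"0")),("new",new[n])):
    g=cv2.GaussianBlur(cv2.cvtColor(d["img"],cv2.COLOR_RGB2GRAY).astype(float),(0,0),.8)
    S=lambda P:map_coordinates(g,np.array([proj(d,p)[::-1] for p in P]).T,order=1)
    c=-d["R"].T@d["t"];R=[]
    for x,y in itertools.product(range(474,500),range(248,276)):
        f=a[(np.cos(a)*(c[0]-x)+np.sin(a)*(c[1]-y))>-150]
        R.append((np.abs(S([(x+29*np.cos(b),y+29*np.sin(b),0) for b in f])-S([(x+34*np.cos(b),y+34*np.sin(b),0) for b in f])).mean(),x,y))
    v,x,y=max(R)
    # ridge: variance-of-profile direction inside dial: best dark/bright straight line
    r=np.linspace(-15,15,31);B=[]
    for th,off in itertools.product(np.radians(np.arange(0,180,3)),range(-4,5)):
        q=lambda o:S([(x+k*np.cos(th)-o*np.sin(th),y+k*np.sin(th)+o*np.cos(th),44) for k in r]).mean()
        B.append((abs(q(off-3)-q(off)),round(np.degrees(th))))
    B.sort();print(n,tag,"centre",x,y,round(v,1),"ridge deg",[b[1] for b in B[-6:]])
ref=load("scene1")["img"].astype(float);e=np.abs(ref-new["scene"]["img"])[165:237,305:390].mean()
print("roller region change",e)
E
```

```text
t: 28.53
ee_pos: [425.1, 125.5, 194.1]
t: 28.95
ee_pos: [365.8, -9.2, 194.1]
top old centre 485 262 23.8 ridge deg [81, 93, 81, 90, 84, 87]
top new centre 485 261 24.4 ridge deg [36, 42, 30, 39, 33, 36]
scene old centre 489 264 31.6 ridge deg [78, 93, 81, 90, 84, 87]
scene new centre 489 264 31.8 ridge deg [21, 36, 24, 33, 27, 30]
roller region change 18.158442265795205
```

```bash
python3 - <<'E'
from h import *
from workcell import ctrl
new={n:ctrl.get_image(n) for n in("top","scene")}
for n in new: np.savez(f"pics/{n}2.npz",**new[n])
for n,c in(("top",(485.2,261.5)),("scene",(488.5,264))):
  for tag in("0","2"):
    d=load(n+tag);im=d["img"].astype(float);u0,v0=map(int,proj(d,[*c,36]))
    P=im[v0-13:v0+14,u0-13:u0+14];red=P[...,0]-(P[...,1]+P[...,2])/2;red=red-np.median(red)
    for k in np.argsort(red.ravel())[-6:]:
        v,u=divmod(k,27);w=world(d,u+u0-13,v+v0-13,40)[:2]-c
        print(n,tag,round(red.ravel()[k],1),(u+u0-13,v+v0-13),"r",round(np.hypot(*w),1),"deg",round(np.degrees(np.arctan2(w[1],w[0]))))
    # rectified patch at z=44, structure tensor inside r<15, and ascii
    xs=np.arange(-17,18);M=np.array([[proj(d,[c[0]+x,c[1]+y,44]) for y in xs[::-1]] for x in xs[::-1]]).astype(np.float32)
    g=cv2.remap(cv2.GaussianBlur(cv2.cvtColor(d["img"],cv2.COLOR_RGB2GRAY),(0,0),.7).astype(np.float32),M[...,0],M[...,1],cv2.INTER_CUBIC)
    gy,gx=np.gradient(g);X,Y=np.meshgrid(xs,xs);m=np.hypot(X,Y)<13
    J=np.array([[(gx*gx)[m].sum(),(gx*gy)[m].sum()],[(gx*gy)[m].sum(),(gy*gy)[m].sum()]])
    w,V=np.linalg.eigh(J);e=V[:,0];print("ridge st",round(np.degrees(np.arctan2(-e[0],-e[1]))%180,1),w)
    if n=="top":
        q=g[::2];lo,hi=np.percentile(q,2),np.percentile(q,98)
        print("\n".join("".join(" .:-=+*#"[int(np.clip((z-lo)/(hi-lo)*7.99,0,7))] for z in r) for r in q))
E
```

```text
top 0 10.5 (np.int64(151), np.int64(235)) r 15.3 deg 71
top 0 12.5 (np.int64(149), np.int64(233)) r 23.1 deg 64
top 0 13.0 (np.int64(151), np.int64(236)) r 14.3 deg 81
top 0 14.5 (np.int64(153), np.int64(236)) r 9.0 deg 72
top 0 15.5 (np.int64(150), np.int64(234)) r 19.2 deg 66
top 0 19.0 (np.int64(152), np.int64(236)) r 11.6 deg 77
ridge st 89.0 [ 777.17474 6032.575  ]
+*****++***##*********++++++===--==
***###***#############*##****++=---
**###########################**+==-
***############################**+=
++++**##############**************+
---==++***************++++++++++*++
-------===++++++++++++++++++++++++=
--:......:--===+++++++++++++++++==-
=:.        ..::------==========--:.
=-.         .:::-----------::...   
-::.   ..::--=============--::.....
------==++++***************++++====
=+++++****#####################***+
***++++****#####################*+=
****++++++***#################**+=-
+++++++=====++***#########***++=-::
===++++====----===++++++===--::::::
---=++++++==-::::-----::..  ...:--=
top 2 11.5 (np.int64(150), np.int64(235)) r 17.9 deg 74
top 2 14.0 (np.int64(15
[... 1001 characters left out ...]
scene 0 8.5 (np.int64(195), np.int64(298)) r 12.4 deg 79
scene 0 8.5 (np.int64(197), np.int64(296)) r 6.8 deg 51
scene 0 10.5 (np.int64(195), np.int64(297)) r 11.3 deg 65
scene 0 11.0 (np.int64(196), np.int64(296)) r 8.9 deg 50
scene 0 12.0 (np.int64(196), np.int64(297)) r 9.4 deg 69
ridge st 86.1 [ 412.0748 7162.584 ]
scene 2 8.0 (np.int64(194), np.int64(294)) r 14.9 deg 22
scene 2 8.5 (np.int64(196), np.int64(294)) r 11.1 deg 14
scene 2 8.5 (np.int64(194), np.int64(293)) r 16.7 deg 13
scene 2 9.0 (np.int64(196), np.int64(293)) r 13.3 deg 3
scene 2 10.5 (np.int64(195), np.int64(294)) r 13.0 deg 19
scene 2 11.5 (np.int64(195), np.int64(293)) r 14.9 deg 8
ridge st 33.6 [ 198.65616 6543.2573 ]
```

The dial pointer turned about 50° in the world frame. The mark on the timer's body turned about 7° the other way when the grip closed, roughly 4 mm at the rim. Relative to the body the dial moved about 57°, so it should read around 1.0 to 1.1 rad, inside the window. One last check that the roller is still seated, then I'll hand in.

```bash
python3 - <<'E'
from h import *
from workcell import ctrl
a=load("scene0")["img"];b=load("scene2")["img"]
for nm,(x,y,w,h) in dict(roller=(318,168,65,50),timer=(185,290,35,33)).items():
    A,B=[cv2.cvtColor(i[y:y+h,x:x+w],cv2.COLOR_RGB2GRAY).astype(np.float32) for i in(a,b)]
    print(nm,np.abs(A-B).mean(),cv2.phaseCorrelate(A,B))
o=ctrl.get_obs();print(o["t"],o["ft_force"].round(1),o["ee_pos"].round())
print(ctrl.close_job())
E
```

```text
roller 25.76923 ((-0.30857562608402844, 0.07310592229408286), 0.32575989458296034)
timer 6.244156 ((-0.014709278386281, 0.029080753172575413), 0.8201961156762676)
29.15 [-0.1 -0.8  0.5] [368.  -8. 194.]
the job is handed in; nothing more can be done
None
```

I handed the job in at 29 s: all six strips look flush and the roller is back in its stand. The timer should read about ten minutes (dial about 1.0–1.1 rad, estimated from the images), though its body turned about 7° (roughly 4 mm at the rim) when gripped; no verdict came back.

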